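Key the drive collar home on a gear unit's shaft and put its sleeve on

ROBOT

A 6-joint arm with a two-finger parallel gripper is mounted at the origin on the work surface. World frame = base frame: x ahead of the robot, y to its left, z up, the work surface at z = 0. Lengths are in m, angles in rad, forces in N, time in s.
With the tool pointing down it reaches from about 0.35 to 0.925 m from the base axis. Payload 6.4 kg.
Tool frame: the origin (TCP) lies midway between the tips of the shut fingers; the grasp point (between the pads) lies 19 mm behind it; z points along the fingers, y is the line along which they close (so a half turn about z gives the same grasp; the last joint's range is limited). The gripper opens to 94 mm and grips with 3 to 60 N. Pads are 16 mm wide; open, the fingers measure 119 mm over their backs; the gripper's body (75 mm by 177 mm) begins 78 mm behind the grasp point.
Start: joints at [0.99, 0.245, 1.558, -0, 1.339, -0.174], TCP at [0.257, 0.597, 0.205] pointing down, gripper open.
Joint ranges: [-3.13, 3.13], [-1.02, 2.26], [0.13, 2.54], [-0.95, 4.09], [0.21, 2.88], [-2.74, 2.74]. Speed limits (rad/s): [2.57, 2.57, 3.14, 3.14, 3.14, 3.14].

INTERFACE

Orientations are given as a unit quaternion [x, y, z, w].
In Python, from rig import read_state, grab_frame, finish_job, find_in gives the robot as it stands.
- The arm moves only by the tool move_arm, never from a script. Its argument "steps" is text: rows parted by semicolons, each of 6 numbers parted by spaces: the shift along the world's x, y, z in mm, then the turn, a rotation vector about the world's x, y, z in rad. In form: dx dy dz rx ry rz; .... A call has 1 to 12 rows; each row shifts and turns the commanded pose from where the row before left it; what a row does not reach is not made up. A row lasts 1/10 s, in which the tool goes at most 50 mm and 8.59 degrees, less where a joint would pass 70% of its speed; a pose out of reach is approached as far as the arm can. A call with a gripper value outside its range is refused whole. "claw" is the gripper command: -1 is fully open, 1 is shut, values between are in proportion, set as the call begins (left out, the last holds). The fingers move at their own pace and stop on an object; "newtons" is the grip in N (left out, the last holds). Time passes only in rows, so rows that do not move let the fingers close. It gives the time, the measured TCP pose, the force, the opening and the grip force at its end, in the units of the state.
- read_state(): the state, without advancing time (a new reading comes with each control period).
- grab_frame(name): name is "side" or "top"; returns a dict with "frame" (384x512x3 uint8, red, green, blue), "z_map" (384x512 float32, m along the optical axis (not along the pixel's ray), 0 where there is no reading), "fx", "fy", "cx", "cy" (pixels), "cam_to_world" (4x4, takes a point from camera to world coordinates). Camera axes: x right, y down, z forward; pixel columns grow to the right and rows downward; lengths in m; the calibration is good to about 2 mm. A picture is of the moment at which its call begins.
- finish_job(): hands the job in; it is judged then, once.
Trained networks look in the newest picture that a camera, given by its name, has taken for a name from the list of things; names that differ only in an ending like _2 or _b are one class to them, and where a whole thing is asked for, a point or a joint stands for the part that bears it (a point fixed in the world has none). Each returns a list of dicts, best first, with "score" (0 to 1); they miss things now and then, are a little off and sometimes report something else, mostly with a low value. They report only what shows in the picture. A call takes as long as a camera call. They do not tell look-alikes from the thing itself.
- find_in(name, camera): "box" ([left, top, right, bottom] in pixels, round what is visible of it).
The state is a dict: "time_s": time; "qpos": joint angles; "qvel": joint speeds; "effort": joint torques, N m; "eef_pos": TCP position; "tcp_rot": TCP orientation; "ft_force": force on the tool from outside, world axes, zero at the start; "moment": the same for the moment, N m; "finger_gap": finger opening in m; "grasp_force": force on a finger pad.
Only numpy, scipy, OpenCV 4.12 (cv2) and the standard library are available. Lean on these libraries where they do the work, as an engineer would, in place of code of your own. Each camera call takes 0.05 s, during which the arm holds its last target. There are 200 camera calls.

TASK

The collar on the gear unit's upright shaft is hung up on top of the shaft's two keys. Turn it until its keyways find the keys and it drops fully home, flat on the shoulder; then take the plain sleeve from the bench, put it over the shaft so that it rests flat on the collar, and let go. Leave the hammer, wrench and tin alone.

Things in the scene. Friction and masses are not known exactly. Their poses are not given: they have to be found in the camera images.
- gear_unit: Blue gear unit fixed to the bench, steel shaft pointing up. Origin: on the shaft axis at bench level, z up. Foot 130 x 100 x 12 mm (x, y, z), housing 100 x 88 mm up to 65 mm, input stub 16 mm thick reaching y = +66 mm at height 38 mm. A round shoulder 74 mm across, top at 70 mm, surrounds the shaft. Two opposite keys stand on the shaft along the unit's +x and -x.
- seat (a point): Centre of the shoulder's top, on the shaft axis, 70 mm above the bench, axes as the gear unit. Above it: shaft 26 mm diameter up to 34 mm, tapering to 18 mm diameter at 39 mm, tip at 61.5 mm; the top 8 mm are a flat tang 16.5 x 6 mm, long side along x, in line with the keys. Each key: 8 mm wide (y), out to radius 18 mm, from the shoulder up to 14 mm.
- collar: Loose steel collar, 56 mm across, 24 mm high, 0.3 kg, 29 mm bore, two equal keyways 11 mm wide cut through to radius 20 mm along its own +x and -x (a half turn makes no difference). Origin: centre of underside, z up. Starts on the shaft resting on the key tops, 14 mm above the shoulder, over 23 degrees out of line. With its x within 5 degrees of the unit's x it can go down the 14 mm.
- sleeve: Loose plain steel sleeve (ring), outside diameter 48 mm, bore 31 mm, 20 mm high, 0.13 kg, standing on the bench on its flat end, to one side of the gear unit. Origin: centre of its underside, z up.
- hammer: Hammer lying on the bench beyond the work; leave alone. Origin: underside, near its middle.
- wrench: Wrench lying on the bench at the right; leave alone. Origin: underside, near its middle.
- tin: Plain metal tin 70 mm in diameter, 95 mm high, standing at the left; leave alone. Origin: centre of its underside.
Things that resemble listed ones, but are neither listed nor needed, are in the scene too. Several things have the shape of the gear_unit; the one meant has the colours described above.

How it is judged:
By the outcome, as a careful person would: the job done as asked, in the order asked, and still so for the second after the job is handed in, with the robot touching nothing.
It also fails if it takes over 51 s, if anything falls off the work surface, if the arm or the gripper's body presses on something with over 40 N, if the wrist force passes 120 N, or if a joint passes its speed limit or range.

## Working session

There is one attempt and no reset: what is moved stays moved. The work goes in short steps, Python scripts to look and compute and a tool call to move; the robot and the scene stay as the last step left them, time stands still between calls to the robot, and variables do not carry over. Pictures are saved under pics/ and viewed, at most 10 in all, crops included, and the job is handed in when it is done.

Besides the shell and the picture viewer there is one more tool, called after "Request:" in YAML: its name, and indented under it one key for each argument. move_arm: Moves the arm, as the interface text tells. Its arguments: {"type":"object","properties":{"steps":{"type":"string"},"claw":{"type":"number"},"newtons":{"type":"number"}},"required":["steps"]}

```bash
mkdir -p pics; cat > h.py <<'E'
import numpy as np,cv2
from rig import *
def cloud(f):
    z=f['z_map'];v,u=np.mgrid[:z.shape[0],:z.shape[1]]
    P=np.stack([(u-f['cx'])/f['fx']*z,(v-f['cy'])/f['fy']*z,z,np.ones_like(z)],-1)@np.array(f['cam_to_world']).T
    P=P[...,:3];P[z<=0]=np.nan
    return P
E
python3 - <<'E'
from h import *
ims=[]
for c in ['side','top']:
    f=grab_frame(c);np.savez(c+'0.npz',**f);P=cloud(f);im=f['frame'][...,::-1].copy()
    print(c,np.array(f['cam_to_world']).round(2).tolist())
    cv2.imwrite(f'pics/{c}0.png',cv2.resize(im,(800,600)))
    for n in ['gear_unit','collar','sleeve','hammer','wrench','tin']:
        for d in find_in(n,c):
            b=np.array(d['box']).astype(int);Q=P[b[1]:b[3],b[0]:b[2]].reshape(-1,3)
            print(n,round(d['score'],2),b.tolist(),np.nanmedian(Q,0).round(3),np.nanmax(Q[:,2]).round(3))
print(read_state())
E
```

```text
side [[1.0, -0.02, 0.09, 0.46], [-0.09, -0.49, 0.87, -0.88], [0.02, -0.87, -0.49, 0.58], [0.0, 0.0, 0.0, 1.0]]
gear_unit 0.91 [203, 137, 248, 181] [0.486 0.307 0.012] 0.134
gear_unit 0.69 [148, 163, 201, 214] [0.332 0.106 0.012] 0.133
gear_unit 0.58 [225, 163, 277, 218] [0.552 0.087 0.018] 0.134
collar 0.55 [242, 168, 260, 184] [0.552 0.091 0.103] 0.123
sleeve 0.72 [251, 254, 273, 275] [ 0.556 -0.198  0.01 ] 0.024
hammer 0.84 [302, 185, 338, 240] [0.751 0.032 0.001] 0.028
hammer 0.53 [308, 302, 373, 362] [ 0.685 -0.394  0.001] 0.011
wrench 0.77 [306, 302, 373, 363] [ 0.683 -0.395  0.001] 0.011
wrench 0.69 [225, 163, 278, 216] [0.554 0.09  0.02 ] 0.134
tin 0.85 [267, 138, 286, 167] [0.672 0.365 0.049] 0.098
top [[-0.03, -1.0, 0.08, 0.47], [-1.0, 0.03, -0.0, 0.02], [0.0, -0.08, -1.0, 1.16], [0.0, 0.0, 0.0, 1.0]]
gear_unit 0.82 [191, 169, 256, 227] [0.554 0.098 0.011] 0.135
collar 0.84 [207, 184, 232, 208] [0.556 0.106 0.107] 0.135
sleeve 0.71 [329, 187, 350, 204] [ 0.557 -0.199  0.005] 0.026
hammer 0.98 [197, 97, 294, 132] [0.775 0.04  0.003] 0.033
wrench 0.56 [386, 117, 438, 170] [ 0.69  -0.398  0.002] 0.015
tin 0.77 [88, 131, 128, 163] [0.687 0.381 0.079] 0.102
{'time_s': 0.7, 'qpos': array([ 9.89896144e-01,  2.45087928e-01,  1.55774853e+00, -1.57672041e-05,
        1.33869802e+00, -1.74114229e-01]), 'qvel': array([ 0.00012849, -0.00039388, -0.00069429,  0.00164411,  0.00039281,
        0.00017112]), 'effort': array([ 5.90340715e-04, -4.15736282e+01, -3.14809549e+01,  6.85542310e-02,
        2.88671715e-02,  5.20089891e-07]), 'eef_pos': array([0.25720548, 0.59698511, 0.20549069]), 'tcp_rot': array([2.01991748e-01, 9.79387223e-01, 2.42116559e-05, 1.78539456e-05]), 'ft_force': array([ 0.04573063, -0.19994907, -0.14884747]), 'moment': array([-0.01099587,  0.0266424 , -0.04004419]), 'grasp_force': 0.0, 'finger_gap': 0.09417464584254803}
```

View pics/side0.png

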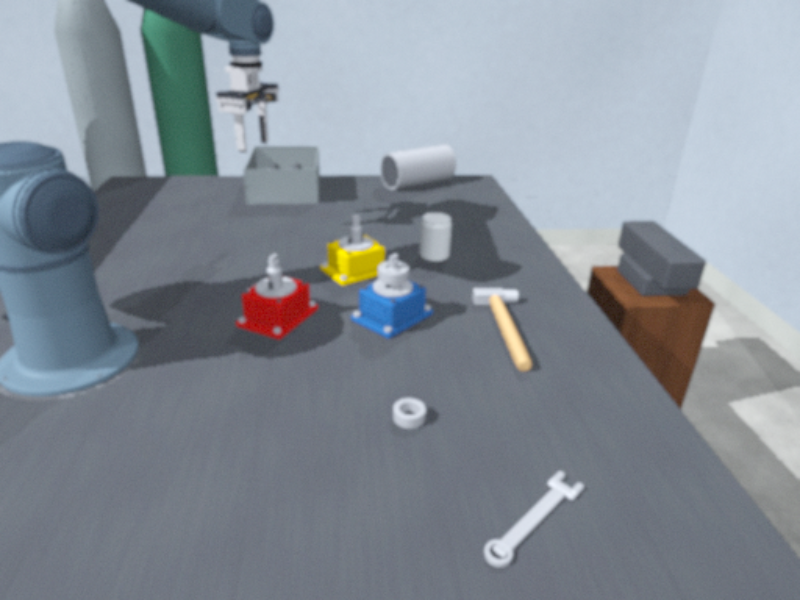

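View pics/top0.png

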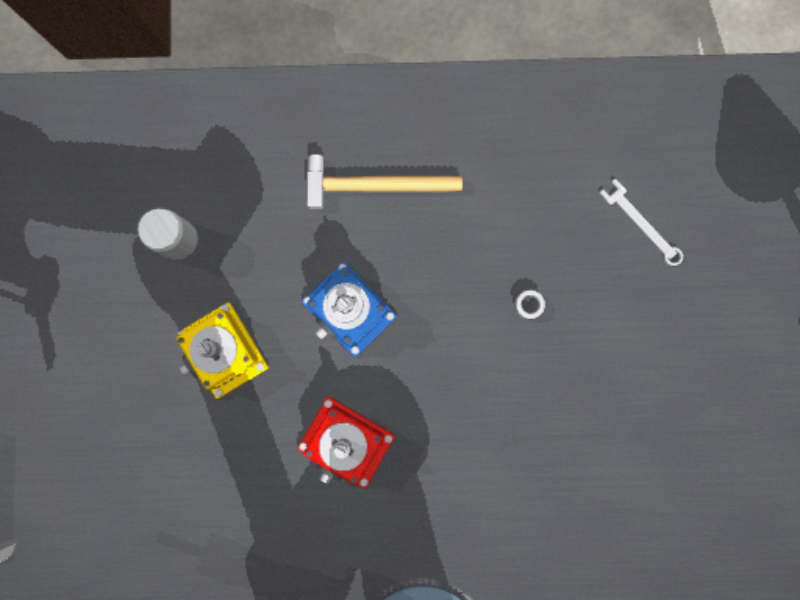

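Candidates in the 800x600 top view: blue (348,308), red (345,447) and yellow (215,350). The blue one fits the colours described and carries the collar. The sleeve is at (530,304). I'll measure these and confirm in an enlarged crop.

```bash
cat > meas.py <<'E'
from h import *
def unit(P,im):
    hsv=cv2.cvtColor(im,cv2.COLOR_RGB2HSV)
    m=(hsv[...,0]>98)&(hsv[...,0]<125)&(hsv[...,1]>140)&(hsv[...,2]>50)
    D=np.linalg.norm(P[...,:2]-[.555,.1],axis=-1)<.11
    q=P[m&D];foot=q[(q[:,2]>.004)&(q[:,2]<.022)];top=q[(q[:,2]>.055)]
    return foot,top,q
def circ(q):
    A=np.c_[2*q[:,:2],np.ones(len(q))];s=np.linalg.lstsq(A,(q[:,:2]**2).sum(1),rcond=None)[0]
    return s[:2],np.sqrt(s[2]+s[:2]@s[:2])
E
python3 - <<'E'
from meas import *
f=np.load('top0.npz');P=cloud(f);im=f['frame']
foot,top,q=unit(P,im)
print('heights',np.histogram(q[:,2],bins=np.arange(0,.1,.01)))
for n,s in(('foot',foot),('top',top)):
    print(n,len(s),cv2.minAreaRect((s[:,:2]*1000).astype(np.float32)))
R=P.reshape(-1,3);D=np.linalg.norm(R[:,:2]-[.556,.106],axis=1)
s=R[D<.06];print('h',np.histogram(s[:,2],bins=np.arange(.06,.145,.005)))
for lo,hi in((.1,.113),(.118,.14),(.066,.076)):
    w=s[(s[:,2]>lo)&(s[:,2]<hi)];e=cv2.minEnclosingCircle((w[:,:2]*1000).astype(np.float32));print(lo,len(w),np.median(w,0).round(4),w.mean(0).round(4),e)
D=np.linalg.norm(R[:,:2]-[.557,-.199],axis=1);w=R[(D<.05)&(R[:,2]>.013)]
print('sleeve',len(w),np.median(w[:,2]),cv2.minEnclosingCircle((w[:,:2]*1000).astype(np.float32)),w.mean(0))
c=cv2.resize(im[165:232,185:260,::-1],(750,590) ,interpolation=cv2.INTER_CUBIC)
cv2.imwrite('pics/crop1.png',c)
E
```

```text
heights (array([ 35, 269,   5,   7,  11,  47, 597,  12,   0]), array([0.  , 0.01, 0.02, 0.03, 0.04, 0.05, 0.06, 0.07, 0.08, 0.09]))
foot 305 ((559.0858154296875, 102.81051635742188), (128.8269805908203, 98.06586456298828), 42.351951599121094)
top 652 ((559.3270263671875, 103.32792663574219), (103.80278778076172, 87.03028869628906), 41.6590576171875)
h (array([315, 448, 197,   4,   2,   5,   8,  12,  23, 232,  87,   1,  24,
        11,  14,   0]), array([0.06 , 0.065, 0.07 , 0.075, 0.08 , 0.085, 0.09 , 0.095, 0.1  ,
       0.105, 0.11 , 0.115, 0.12 , 0.125, 0.13 , 0.135, 0.14 ]))
0.1 339 [0.5588 0.1027 0.1085] [0.5589 0.1028 0.1083] ((559.1067504882812, 102.64871978759766), 27.895755767822266)
0.118 49 [0.5584 0.1024 0.1252] [0.5585 0.103  0.1266] ((558.7493896484375, 103.18572235107422), 9.04020881652832)
0.066 540 [0.5549 0.1001 0.069 ] [0.5563 0.1016 0.0693] ((556.7361450195312, 105.58535766601562), 58.88964080810547)
sleeve 166 0.020318026905932984 ((557.64013671875, -197.03453063964844), 23.912460327148438) [ 0.5571013  -0.19668782  0.02025717]
```

View pics/crop1.png

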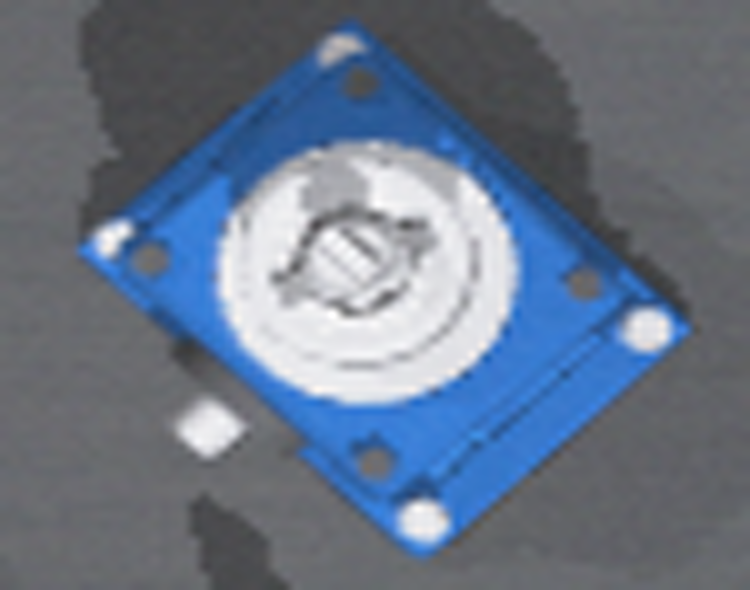

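The crop confirms the blue unit with shaft and collar. The keyways sit at about crop (290,285) and (415,235), which gives a collar yaw of about 113° (mod 180). The unit's long side is at 42°, so the collar needs about -71°. The axis is at (559,103) mm and the sleeve at (557,-197) mm.

Request:
move_arm:
  steps: "25 -41 0 0 0 0;25 -41 0 0 0 0;25 -41 0 0 0 0;25 -41 0 0 0 0;25 -41 0 0 0 0;25 -41 0 0 0 0;25 -41 0 0 0 0;25 -41 0 0 0 0;25 -41 0 0 0 0;25 -41 0 0 0 0;26 -42 0 0 0 0;26 -42 0 0 0 0"
  claw: -1
  newtons: 15

```text
time_s: 1.9
eef_pos: [0.56, 0.1011, 0.2058]
tcp_rot: [0.202, 0.979, 0.0, 0.0]
ft_force: [-0.2, 0.2, -0.7]
finger_gap: 0.0939
grasp_force: 0.0
```

Request:
move_arm:
  steps: "0 0 -30 0 0 0;0 0 -30 0 0 0;0 0 -25 0 0 0;0 0 -5 0 0 0;0 0 0 0 0 0;0 0 0 0 0 0"

```text
time_s: 2.5
eef_pos: [0.5603, 0.1031, 0.1171]
tcp_rot: [0.202, 0.979, 0.0, 0.001]
ft_force: [-0.6, -0.9, 0.3]
finger_gap: 0.0939
grasp_force: 0.0
```

Request:
move_arm:
  steps: "-1 0 -15 0 0 0;0 0 -13 0 0 0;0 0 0 0 0 0;0 0 0 0 0 0"

```text
time_s: 2.9
eef_pos: [0.5577, 0.103, 0.0868]
tcp_rot: [0.202, 0.979, -0.0, -0.001]
ft_force: [-0.1, 0.5, -0.2]
finger_gap: 0.094
grasp_force: 0.0
```

Request:
move_arm:
  steps: "0 0 0 0 0 0;0 0 0 0 0 0;0 0 0 0 0 0;0 0 0 0 0 0;0 0 0 0 0 0;0 0 0 0 0 0;0 0 0 0 0 0;0 0 0 0 0 0"
  claw: 1
  newtons: 15

```text
time_s: 3.7
eef_pos: [0.5585, 0.1033, 0.0877]
tcp_rot: [0.202, 0.979, 0.0, 0.0]
ft_force: [1.0, 2.5, 0.7]
finger_gap: 0.0561
grasp_force: 15.0
```

Request:
move_arm:
  steps: "0 0 0 0 0 -0.12;0 0 0 0 0 -0.12;0 0 0 0 0 -0.12;0 0 0 0 0 -0.12;0 0 0 0 0 -0.12;0 0 0 0 0 -0.12;0 0 0 0 0 -0.12;0 0 0 0 0 -0.12;0 0 0 0 0 -0.12;0 0 0 0 0 -0.12;0 0 0 0 0 -0.04;0 0 0 0 0 0"

```text
time_s: 4.9
eef_pos: [0.5573, 0.1028, 0.0866]
tcp_rot: [0.733, 0.68, -0.001, -0.001]
ft_force: [0.4, 0.8, -2.7]
finger_gap: 0.056
grasp_force: 15.0
```

Request:
move_arm:
  steps: "0 0 -1 0 0 0;0 0 -1 0 0 0;0 0 0 0 0 0"

```text
time_s: 5.2
eef_pos: [0.5578, 0.1028, 0.0849]
tcp_rot: [0.733, 0.68, -0.001, -0.0]
ft_force: [1.1, 0.7, -2.7]
finger_gap: 0.0561
grasp_force: 15.0
```

The wrist now carries the collar's weight with no contact force, so the keyways appear to be on the keys. Lowering.

Request:
move_arm:
  steps: "0 0 -3 0 0 0;0 0 -3 0 0 0;0 0 -3 0 0 0;0 0 -1 0 0 0;0 0 0 0 0 0"

```text
time_s: 5.7
eef_pos: [0.558, 0.1029, 0.0751]
tcp_rot: [0.733, 0.68, -0.0, -0.0]
ft_force: [0.5, -0.2, -2.6]
finger_gap: 0.0562
grasp_force: 15.0
```

Request:
move_arm:
  steps: "0 0 -1 0 0 0;0 0 0 0 0 0"

```text
time_s: 5.9
eef_pos: [0.5582, 0.103, 0.0745]
tcp_rot: [0.733, 0.68, 0.0, 0.0]
ft_force: [-0.1, 0.5, -2.6]
finger_gap: 0.0561
grasp_force: 15.0
```

Request:
move_arm:
  steps: "0 0 0 0 0 0;0 0 0 0 0 0;0 0 0 0 0 0;0 0 0 0 0 0;0 0 20 0 0 0;0 0 40 0 0 0;0 0 50 0 0 0;0 -30 20 0 0 0;0 -45 0 0 0 0;0 -45 0 0 0 0;0 -45 0 0 0 0;0 -45 0 0 0 0"
  claw: -1

```text
time_s: 7.1
eef_pos: [0.558, -0.1087, 0.2048]
tcp_rot: [0.733, 0.68, 0.0, 0.0]
ft_force: [0.5, 0.0, 0.8]
finger_gap: 0.0939
grasp_force: 0.0
```

```bash
python3 - <<'E'
from meas import *
f=grab_frame('top');P=cloud(f);R=P.reshape(-1,3)
D=np.linalg.norm(R[:,:2]-[.559,.103],axis=1)
for a,b in((.021,.027),(.029,.036)):
    s=R[(D>a)&(D<b)];print(a,np.percentile(s[:,2],[10,50,90]).round(4))
w=R[(D<.035)&(R[:,2]>.085)&(R[:,2]<.099)];print(cv2.minEnclosingCircle((w[:,:2]*1000).astype(np.float32)),w.mean(0))
w=R[(D<.012)&(R[:,2]>.115)];print('tang',w.mean(0))
D=np.linalg.norm(R[:,:2]-[.557,-.199],axis=1);w=R[(D<.05)&(R[:,2]>.013)&(R[:,2]<.03)]
print('sleeve',len(w),cv2.minEnclosingCircle((w[:,:2]*1000).astype(np.float32)),w.mean(0))
print(read_state()['eef_pos'])
g=grab_frame('side');P=cloud(g);R=P.reshape(-1,3)
D=np.linalg.norm(R[:,:2]-[.557,-.199],axis=1);w=R[(D<.05)&(R[:,2]>.016)&(R[:,2]<.03)]
print('sleeve side',len(w),cv2.minEnclosingCircle((w[:,:2]*1000).astype(np.float32)))
D=np.linalg.norm(R[:,:2]-[.559,.103],axis=1);w=R[(D<.04)&(R[:,2]>.088)&(R[:,2]<.099)]
print('collar side',len(w),cv2.minEnclosingCircle((w[:,:2]*1000).astype(np.float32)),np.percentile(w[:,2],95))
a=cv2.resize(f['frame'][165:232,185:260,::-1],(400,357),interpolation=2)
b=cv2.resize(g['frame'][150:225,215:290,::-1],(357,357),interpolation=2)
cv2.imwrite('pics/drop.png',np.hstack([a,b]))
E
```

```text
0.021 [0.0922 0.0946 0.0972]
0.029 [0.0684 0.0709 0.0734]
((558.8818969726562, 101.97265625), 27.8138484954834) [0.55840435 0.10129602 0.09396869]
tang [0.55862453 0.10304352 0.12641459]
sleeve 13 ((536.55712890625, -199.8932342529297), 9.695490837097168) [ 0.53656884 -0.19907369  0.02024126]
[ 0.55805116 -0.11474341  0.20490272]
sleeve side 161 ((553.92138671875, -196.87228393554688), 25.07891082763672)
collar side 125 ((555.7379150390625, 102.1133041381836), 29.708335876464844) 0.0976672604595972
```

View pics/drop.png

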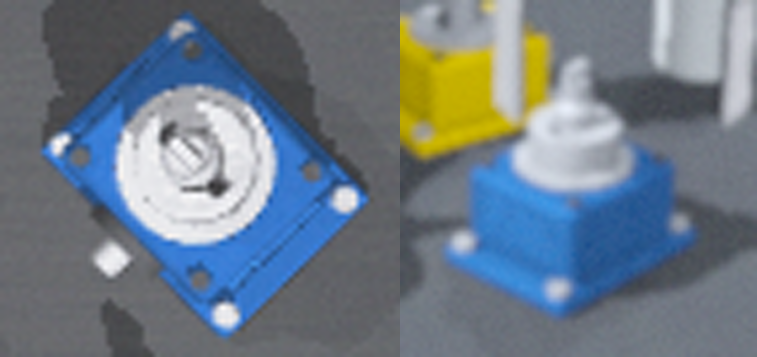

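The picture shows the collar flat on the shoulder at left (200,165). Its top measures 94.6 mm (94 expected), and the keyways line up with the tang. Next the sleeve.

Request:
move_arm:
  steps: "0 -40 -20 0 0 0;0 -40 -40 0 0 0;0 -6 -40 0 0 0;0 0 -30 0 0 0;0 0 0 0 0 0;0 0 0 0 0 0;0 0 0 0 0 0"

```text
time_s: 7.9
eef_pos: [0.5599, -0.1886, 0.0816]
tcp_rot: [0.733, 0.68, 0.001, 0.002]
ft_force: [0.5, 0.4, 0.3]
finger_gap: 0.094
grasp_force: 0.0
```

Request:
move_arm:
  steps: "0 0 0 0 0 0;0 0 0 0 0 0"

```text
time_s: 8.1
eef_pos: [0.5592, -0.1886, 0.0808]
tcp_rot: [0.733, 0.68, 0.0, 0.001]
ft_force: [0.3, 0.3, 0.4]
finger_gap: 0.0942
grasp_force: 0.0
```

Request:
move_arm:
  steps: "-1 -4 -25 0 0 0;-1 -4 -25 0 0 0;0 0 -15 0 0 0;0 0 -5 0 0 0;0 0 0 0 0 0;0 0 0 0 0 0;0 0 0 0 0 0"

```text
time_s: 8.8
eef_pos: [0.5572, -0.1968, 0.0104]
tcp_rot: [0.733, 0.68, 0.0, 0.001]
ft_force: [0.5, -0.5, -0.8]
finger_gap: 0.0938
grasp_force: 0.0
```

Request:
move_arm:
  steps: "0 0 -5 0 0 0;0 0 0 0 0 0;0 0 0 0 0 0"

```text
time_s: 9.1
eef_pos: [0.5561, -0.1963, 0.004]
tcp_rot: [0.733, 0.68, -0.0, -0.0]
ft_force: [-0.0, 0.0, 0.0]
finger_gap: 0.094
grasp_force: 0.0
```

Request:
move_arm:
  steps: "0 0 0 0 0 0;0 0 0 0 0 0;0 0 0 0 0 0;0 0 0 0 0 0;0 0 0 0 0 0;0 0 0 0 0 0;0 0 0 0 0 0;0 0 0 0 0 0;0 0 0 0 0 0"
  claw: 1
  newtons: 15

```text
time_s: 10.0
eef_pos: [0.5563, -0.1964, 0.0041]
tcp_rot: [0.733, 0.68, 0.0, 0.0]
ft_force: [0.5, -0.6, -0.4]
finger_gap: 0.0481
grasp_force: 15.0
```

Request:
move_arm:
  steps: "0 0 30 0 0 0;0 0 45 0 0 0;0 0 45 0 0 0;0 15 30 0 0 0;0 40 11 0 0 0;0 40 0 0 0 0;0 40 0 0 0 0;0 40 0 0 0 0;0 40 0 0 0 0;0 40 0 0 0 0;0 25 0 0 0 0;2 15 0 0 0 0"

```text
time_s: 11.2
eef_pos: [0.5575, 0.1005, 0.1647]
tcp_rot: [0.733, 0.68, -0.0, -0.0]
ft_force: [-0.6, -0.7, -1.9]
finger_gap: 0.0481
grasp_force: 15.0
```

Request:
move_arm:
  steps: "0 0 0 0 0 0;0 0 0 0 0 0;0 0 0 0 0 0;0 0 0 0 0 0"

```text
time_s: 11.6
eef_pos: [0.5583, 0.0974, 0.165]
tcp_rot: [0.734, 0.679, -0.0, 0.0]
ft_force: [0.8, -0.1, -1.9]
finger_gap: 0.0482
grasp_force: 15.0
```

Request:
move_arm:
  steps: "0 6 0 0 0 0;0 0 -20 0 0 0;0 0 0 0 0 0;0 0 0 0 0 0"

```text
time_s: 12.0
eef_pos: [0.5579, 0.1046, 0.1449]
tcp_rot: [0.734, 0.68, -0.0, -0.0]
ft_force: [1.5, 0.2, -1.0]
finger_gap: 0.0481
grasp_force: 15.0
```

```bash
python3 - <<'E'
from h import *
g=grab_frame('side');f=grab_frame('top')
b=cv2.resize(g['frame'][130:225,205:300,::-1],(400,400),interpolation=2)
a=cv2.resize(f['frame'][150:245,175:270,::-1],(400,400),interpolation=2)
cv2.imwrite('pics/pre.png',np.hstack([a,b]));print(read_state()['eef_pos'])
E
```

```text
[0.55864511 0.10459028 0.14588986]
```

View pics/pre.png

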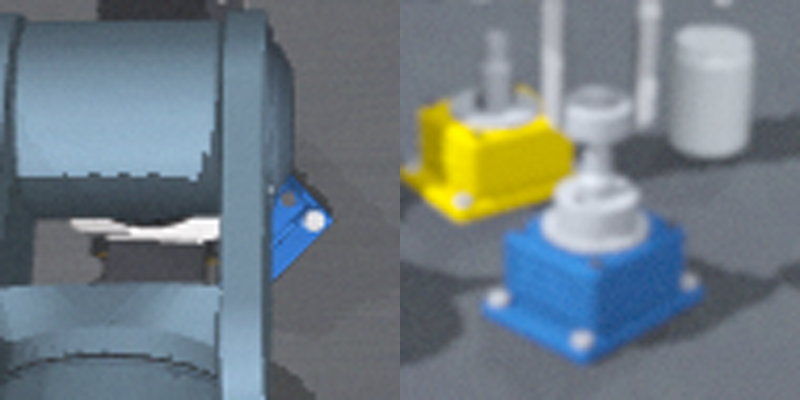

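The sleeve at right (600,115) sits centred above the shaft (597,165), and the collar is flat. Going down while watching the force.

Request:
move_arm:
  steps: "0 -1 -8 0 0 0;0 0 -8 0 0 0;0 0 -5 0 0 0;0 0 0 0 0 0;0 0 0 0 0 0"

```text
time_s: 12.6
eef_pos: [0.5581, 0.1036, 0.1238]
tcp_rot: [0.733, 0.68, -0.0, -0.0]
ft_force: [0.2, -0.1, -2.1]
finger_gap: 0.0484
grasp_force: 15.0
```

Request:
move_arm:
  steps: "0 0 -5 0 0 0;0 0 -5 0 0 0;0 0 -3 0 0 0;0 0 0 0 0 0;0 0 0 0 0 0"

```text
time_s: 13.1
eef_pos: [0.5582, 0.1036, 0.111]
tcp_rot: [0.733, 0.68, -0.0, -0.0]
ft_force: [0.3, 0.6, -1.3]
finger_gap: 0.0482
grasp_force: 15.0
```

Request:
move_arm:
  steps: "0 0 -4 0 0 0;0 0 -3 0 0 0;0 0 -3 0 0 0;0 0 0 0 0 0;0 0 0 0 0 0"

```text
time_s: 13.6
eef_pos: [0.5581, 0.1036, 0.101]
tcp_rot: [0.733, 0.68, -0.0, -0.0]
ft_force: [-0.3, -0.3, -0.9]
finger_gap: 0.0481
grasp_force: 15.0
```

Request:
move_arm:
  steps: "0 0 -2 0 0 0;0 0 0 0 0 0;0 0 0 0 0 0"

```text
time_s: 13.9
eef_pos: [0.5582, 0.1036, 0.0991]
tcp_rot: [0.733, 0.68, -0.0, -0.0]
ft_force: [-0.2, 0.5, -1.2]
finger_gap: 0.0483
grasp_force: 15.0
```

Request:
move_arm:
  steps: "0 0 0 0 0 0;0 0 0 0 0 0;0 0 0 0 0 0;0 0 0 0 0 0;0 0 0 0 0 0;0 0 15 0 0 0;0 0 40 0 0 0;0 0 40 0 0 0;0 -40 0 0 0 0;0 -45 0 0 0 0;0 -45 0 0 0 0;0 -45 0 0 0 0"
  claw: -1

```text
time_s: 15.1
eef_pos: [0.5583, -0.073, 0.1957]
tcp_rot: [0.733, 0.68, 0.0, 0.001]
ft_force: [0.3, -0.4, -0.1]
finger_gap: 0.0941
grasp_force: 0.0
```

```bash
python3 - <<'E'
from h import *
f=grab_frame('top');g=grab_frame('side');P=cloud(f);R=P.reshape(-1,3)
D=np.linalg.norm(R[:,:2]-[.559,.103],axis=1)
for a,b in((.016,.022),(.029,.036)):
    s=R[(D>a)&(D<b)];print(a,np.percentile(s[:,2],[10,50,90]).round(4))
a=cv2.resize(f['frame'][150:245,175:270,::-1],(400,400),interpolation=2)
b=cv2.resize(g['frame'][130:225,205:300,::-1],(400,400),interpolation=2)
cv2.imwrite('pics/end.png',np.hstack([a,b]));print(read_state()['eef_pos'])
E
```

```text
0.016 [0.1124 0.1147 0.1174]
0.029 [0.0687 0.0709 0.073 ]
[ 0.55849831 -0.07584294  0.19564463]
```

View pics/end.png

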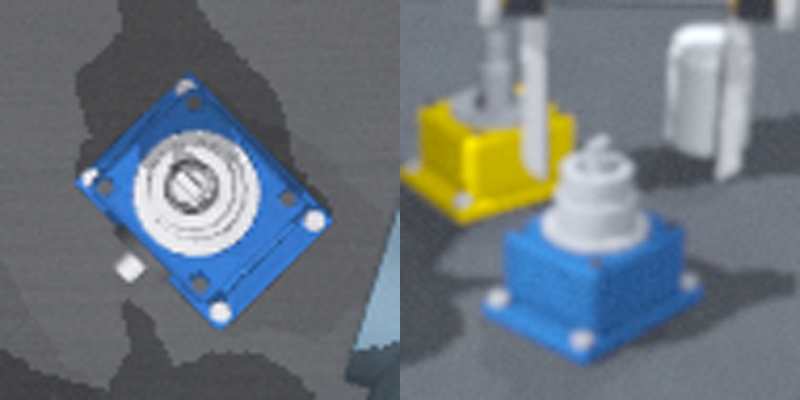

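The sleeve at right (598,180) lies flat on the collar. Its top measures 114.7 mm (114 expected), and the gripper is clear.

Request:
move_arm:
  steps: "0 0 0 0 0 0;0 0 0 0 0 0;0 0 0 0 0 0"

```text
time_s: 15.5
eef_pos: [0.5583, -0.0701, 0.1944]
tcp_rot: [0.733, 0.68, 0.0, 0.0]
ft_force: [-0.1, 0.8, 0.1]
finger_gap: 0.094
grasp_force: 0.0
```

```bash
python3 -c "
from rig import *
print(finish_job())"
```

```text
the job is handed in; nothing more can be done
None
```

The collar is fully home on the shoulder, the sleeve rests flat on it and is released, and the job was handed in at about 15.5 s with the hammer, wrench and tin left alone; no verdict came back.

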